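# Clamp a bisque cup in the trimming chuck with the click lever

## Robot

A 6-joint arm with a two-finger parallel gripper is mounted at the origin on the work surface. World frame = base frame: x ahead of the robot, y to its left, z up, the work surface at z = 0. Lengths are in m, angles in rad, forces in N, time in s.
With the tool pointing down it reaches from about 0.3 to 0.775 m from the base axis. Payload 14.6 kg.
Tool frame: the origin (TCP) lies on the centre line of the jaws, within the pads' length; the fingertips stand 19 mm ahead of it and the grasp point (between the pads) is the TCP; y points along the fingers, x is the direction in which the jaws open and shut, and the axes are right-handed (so a half turn about y gives the same grasp; the last joint's range is limited). The gripper opens to 94 mm and grips with 3 to 60 N. Pads are 16 mm wide; open, the fingers measure 119 mm over their backs; the gripper's body (75 mm by 177 mm) begins 78 mm behind the grasp point.
Start: joints at [-1.388, 0.3, 1.521, -0, 1.321, -0.067], TCP at [0.136, -0.533, 0.224] pointing down, gripper open.
Joint ranges: [-3.03, 3.03], [-0.79, 2.21], [0.23, 2.52], [-1.04, 4.18], [0, 3.07], [-2.55, 2.55]. Speed limits (rad/s): [2.22, 2.22, 2.57, 3.14, 3.14, 3.14].

## Interface

Orientations are given as [roll, pitch, yaw] about the fixed x, y, z axes, in that order (R = Rz(yaw) Ry(pitch) Rx(roll)).
In Python, from station import get_obs, cams, workorder gives the robot as it stands.
- The arm moves only by the shell command python3 -m handwheel 'ROWS' [FORCE]. ROWS is JSON, a list of rows, each an object of numbers: "fingers": the opening, from -1 (shut) to 1 (fully open); "x", "y", "z": the shift along the tool's x, y, z in m; "spin": the turn about the tool's y in degrees. In form: [{"fingers": .., "x": .., "y": .., "z": .., "spin": ..}, ...]. A call has exactly 10 rows; each row is the pose to reach, as a shift and turn from the pose commanded when the call began, along the tool's axes at that moment; what a row does not reach only later rows make up. A row lasts 1/10 s, in which the tool goes at most 50 mm and 8.59 degrees, less where a joint would pass 70% of its speed; a pose out of reach is approached as far as the arm can. A call with a gripper value outside its range is refused whole. The fingers move at their own pace and stop on an object; FORCE is the grip in N (left out, the last holds). Time passes only in rows, so rows that repeat a pose let the fingers close, or fill a call up. It gives the time, the measured TCP pose, the force and the opening at its end, in the units of the state.
- get_obs(): the state, without advancing time (a new reading comes with each control period).
- cams.camera(name): name is "scene" or "top" or "wrist"; returns (picture, depth): 480x640x3 uint8, red, green, blue; 480x640 float32, m along the optical axis (not along the pixel's ray), 0 where there is no reading.
- cams.get_calibration(name): a dict with "fx", "fy", "cx", "cy" (pixels), "dist" ([k1, k2, p1, p2, k3] as OpenCV has them; the pictures are not rectified), "view" (4x4, takes a point from world to camera coordinates). Camera axes: x right, y down, z forward; pixel columns grow to the right and rows downward; lengths in m; the calibration is good to about 2 mm. A picture is of the moment at which its call begins: read the wrist's pose just before it. get_calibration takes no time and is no camera call; for the wrist camera it gives the pose at the moment of the call.
- workorder.hand_in(): hands the job in, once; it reports no verdict.
The state is a dict: "time_s": time; "qpos": joint angles; "joint_vel": joint speeds; "tau": joint torques, N m; "ee_pos": TCP position; "eef_rot": TCP orientation; "force": force on the tool from outside, world axes, zero at the start; "moment": the same for the moment, N m; "grip_width": finger opening in m.
Only numpy, scipy, OpenCV 4.12 (cv2) and the standard library are available. Lean on these libraries where they do the work, as an engineer would, in place of code of your own. Each camera call takes 0.05 s, during which the arm holds its last target. There are 200 camera calls.

## Task

Stand the straight-sided upturned cup on the trimming chuck between its jaw and its two end posts, foot ring up, and let go of it. Then turn the chuck's lever clockwise (seen from above) until it clicks - the load builds up and the lever gives way - and stop there: the jaw must hold the cup firmly, but forcing the lever on past the end of its short give cracks the cup. Let go of the lever, and leave the other pots where they are.

Things in the scene. Friction and masses are not known exactly. Their poses are not given: they have to be found in the camera images.
- cup_center (a point): the cup to clamp: loose, unglazed pinkish-beige clay, straight-sided, standing mouth down, closed on top with a foot ring (46 mm wide, 4 mm high). Outside diameter 62 mm, height 80 mm in all, about 0.25 kg. The point is its centre, 40 mm above its underside; z runs up its axis
- seat (a point): point on top of the trimming chuck's plate (18 mm above the table) over which the cup's axis should come (up to 12 mm off is fine if the cup clears jaw and posts). z up; jaw and lever lie on its +y side. Two rubber posts (16 mm thick, 30 mm high) at x +-25, y -34 mm clear a cup standing here by 4 mm. Fingers have room on the x sides
- chuck: the bolted-down trimming chuck; origin on the table under the seat point, same axes. Its plate is 130 mm (x) by 250 mm (y -70 to +180), 18 mm thick. Jaw and posts are at most 36 mm higher than the plate
- jaw: steel jaw carriage with a 50 mm wide black pad facing the cup; the lever drives it to -y of the seat, pushing the cup home on the posts, and it stays where it is left. Origin: that of the chuck while the jaw is open. The pad is set in or out by hand and not measured: with the jaw open its face is 4 to 20 mm from a cup at the seat point
- lever_grip (a point): centre (95 mm above the table) of the lever's upright black grip, a freely revolving sleeve 20 mm in diameter, from 73 to 115 mm above the table, over a flat steel arm (top at 71 mm). At the start the lever points to the seat's -x, 28 degrees towards the cup. Turned clockwise from above, away from the cup, it presses the cup home after 0.4 to 1.2 rad, and stays where it is let go
- lever_pivot (a point): point on the lever's upright axis, 95 mm above the table, 120 mm from the seat along its +y; the grip circles it at 90 mm. Force along the path at the grip while moving (1-2 N less at rest): 5 N with the jaw free, climbing within 0.1 rad once the cup is home; at 10 N it clicks: it gives way, still at 10 N, for 0.12 rad (11 mm) with the jaw at 20 N; then it is rigid and the jaw force shoots up
- vase: bystander: unglazed vase, 88 mm wide, 150 mm high; origin under its centre
- bowl: bystander: clay bowl, 120 mm wide, 55 mm high; origin under its centre
- mug: bystander: white glazed mug with a handle, 84 mm wide, 95 mm high; origin under its centre
Not all that is in view belongs to the job. Leave any black look-alike of the part that bears cup_center alone.

How it is judged:
On the way, in this order (a step that is already met when the one before it is completed fails the run):
1. the cup stands upright on the chuck between jaw and posts, let go of, not yet clamped (horizontal distance between cup_center and seat below 0.012 m and z of cup_center in the frame of seat between 0.037 and 0.043 m and angle between cup_center's own z axis and vertical below 0.08 rad and contact force between the fingers and anything else below 0.3 N and contact force between jaw and cup below 3 N), for 0.2 s.
2. the lever has been turned until it clicks: the jaw presses on the cup with more than 15 N (contact force between jaw and cup above 15 N), for 0.2 s.
At the end, for the whole second after the job is handed in: The cup stands upright (within 0.08 rad) on the chuck plate (centre 37 to 43 mm above it), within 12 mm of the seat point, and the jaw presses on it with more than 15 N (it is about 20 N at the click), with the lever and cup let go of (contact force between jaw and cup above 15 N and horizontal distance between cup_center and seat below 0.012 m and angle between cup_center's own z axis and vertical below 0.08 rad and z of cup_center in the frame of seat between 0.037 and 0.043 m); the robot touches nothing.
It fails at once if the lever was forced past its click: the jaw pressed the cup with more than 34 N and cracked it (contact force between jaw and cup above 34 N).
It fails at once if the cup was tipped over (angle between cup_center's own z axis and vertical above 0.6 rad).
It fails at once if another pot (vase, bowl or mug) was moved by more than 30 mm (distance of any of vase, bowl, mug from where it was at the start of the episode above 0.03 m).
It also fails if it takes over 61 s, if anything falls off the work surface, if the arm or the gripper's body presses on something with over 40 N, if the wrist force passes 120 N, or if a joint passes its speed limit or range.

## Working session

There is one attempt and no reset: what is moved stays moved. The work goes in short steps, Python scripts to look and compute and a shell command to move; the robot and the scene stay as the last step left them, time stands still between calls to the robot, and variables do not carry over. Pictures are saved under pics/ and viewed, about 8 in all and at most 12, crops included, and the job is handed in when it is done.

```bash
mkdir -p pics; ls
python3 - <<'E'
from station import get_obs, cams, workorder
import cv2, numpy as np
print(get_obs())
for n in("scene","top"):
    p,d=cams.camera(n); cv2.imwrite(f"pics/{n}0.png",p[...,::-1]); np.save(f"pics/{n}0.npy",d)
    c=cams.get_calibration(n); print(n,{k:np.round(v,3).tolist() for k,v in c.items()})
E
```

```text
pics
{'time_s': 0.0, 'qpos': array([-1.38761371e+00,  3.00493909e-01,  1.52161446e+00, -2.34851117e-06,
        1.32073107e+00, -6.65927235e-02]), 'joint_vel': array([-0.00106512, -0.00109146, -0.00016489,  0.00080043, -0.00072991,
       -0.00033554]), 'tau': array([ 3.90468820e-03, -5.31803226e+01, -3.52733839e+01,  7.09769432e-02,
        2.43294309e-02, -9.81603193e-05]), 'ee_pos': array([ 0.13590503, -0.53267371,  0.2238597 ]), 'eef_rot': array([-1.57071563e+00,  1.24416951e-03, -1.32102036e+00]), 'force': array([-0.29506072,  0.75999459,  0.09253069]), 'moment': array([ 0.03901377,  0.01280096, -0.00243534]), 'grip_width': 0.09384028798883239}
scene {'fx': 445.776, 'fy': 445.776, 'cx': 318.123, 'cy': 238.385, 'dist': [-0.088, 0.0, 0.0, 0.0, 0.0], 'view': [[0.425, 0.905, 0.015, -0.265], [0.592, -0.265, -0.761, -0.28], [-0.685, 0.332, -0.648, 1.548], [0.0, 0.0, 0.0, 1.0]]}
top {'fx': 449.092, 'fy': 449.092, 'cx': 326.152, 'cy': 238.433, 'dist': [-0.057, 0.0, 0.0, 0.0, 0.0], 'view': [[-0.047, -0.999, 0.004, 0.023], [-0.975, 0.045, -0.219, 0.644], [0.219, -0.014, -0.976, 0.996], [0.0, 0.0, 0.0, 1.0]]}
```

View pics/top0.png

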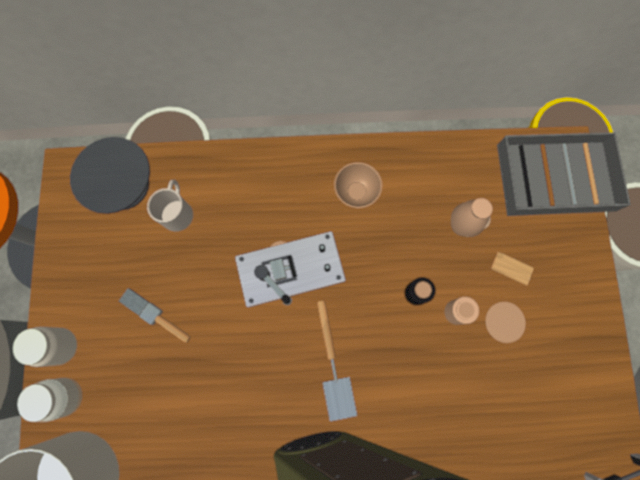

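View pics/scene0.png

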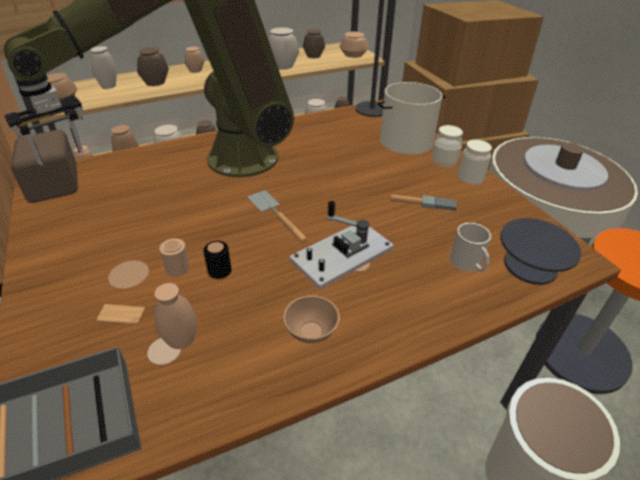

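The top view shows the cup at (465,310). Look-alikes are the black cup (421,290), the vase (472,216), the clay disc (506,322) and the bowl (358,185). The chuck plate is at (290,270), with posts at (322,247) and (327,268), the lever pivot at about (265,272) and the grip at (286,299). I choose the beige straight-sided cup at (465,310).

```bash
cat > h.py <<'E'
from station import get_obs, cams
import cv2, numpy as np
def ray(n,uv,z,c=None):
    c=c or cams.get_calibration(n); K=np.array([[c['fx'],0,c['cx']],[0,c['fy'],c['cy']],[0,0,1]])
    p=cv2.undistortPoints(np.float64(uv).reshape(-1,1,2),K,np.float64(c['dist'])).reshape(-1,2)
    V=np.array(c['view']);R,t=V[:3,:3],V[:3,3];o=-R.T@t
    d=np.c_[p,np.ones(len(p))]@R
    return o+d*((z-o[2])/d[:,2])[:,None]
def crop(img,u,v,r,f,name):
    cv2.imwrite(name,cv2.resize(img[v-r:v+r,u-r:u+r,::-1],None,fx=f,fy=f,interpolation=cv2.INTER_CUBIC))
E
python3 - <<'E'
from h import *
im=cv2.imread("pics/top0.png"); hsv=cv2.cvtColor(im,cv2.COLOR_BGR2HSV); d=np.load("pics/top0.npy")
m=((hsv[...,1]<45)&(hsv[...,2]>110)).astype(np.uint8); w=np.zeros_like(m); w[225:315,228:352]=1
m=cv2.morphologyEx(m*w,cv2.MORPH_CLOSE,np.ones((15,15)))
c=max(cv2.findContours(m,0,2)[0],key=cv2.contourArea); r=cv2.minAreaRect(c); b=cv2.boxPoints(r)
P=ray("top",b,.018); print(b.round(),P.round(3)); print([np.linalg.norm(P[i]-P[i-1]).round(3) for i in range(4)], P.mean(0))
print("piv",ray("top",[[263,270]],.08),"grip",ray("top",[[287,300]],.115),"posts",ray("top",[[322,246],[327,267]],.048))
# cup: points by depth above 70mm
V=cams.get_calibration("top"); u,v=np.meshgrid(range(640),range(480))
uv=np.c_[u[285:335,440:485].ravel(),v[285:335,440:485].ravel()]
M=np.array(V['view']);R,t=M[:3,:3],M[:3,3];o=-R.T@t
g=ray("top",uv,0.)-o; g/= (g@R[2])[:,None]; Q=o+g*d[uv[:,1],uv[:,0]][:,None]
s=Q[(Q[:,2]>.06)&(Q[:,2]<.1)]; print("cup",len(s),s.mean(0),np.ptp(s,axis=0),np.percentile(s[:,2],[5,50,95]))
big=cv2.resize(im[225:335,230:490],None,fx=3,fy=3,interpolation=cv2.INTER_CUBIC); cv2.imwrite("pics/crop1.png",big)
E
```

```text
[[233. 256.]
 [332. 230.]
 [345. 281.]
 [247. 307.]] [[ 0.621  0.225  0.018]
 [ 0.676 -0.024  0.018]
 [ 0.546 -0.05   0.018]
 [ 0.495  0.193  0.018]]
[np.float64(0.131), np.float64(0.254), np.float64(0.132), np.float64(0.248)] [0.58457852 0.08607561 0.018     ]
piv [[0.57379378 0.1433538  0.08      ]] grip [[0.49880498 0.08686418 0.115     ]] posts [[ 0.63100906  0.00373173  0.048     ]
 [ 0.57910213 -0.00593198  0.048     ]]
cup 568 [ 0.4599411  -0.31691048  0.07687335] [0.05947184 0.06085347 0.02498818] [0.06983129 0.07755164 0.08206636]
```

View pics/crop1.png

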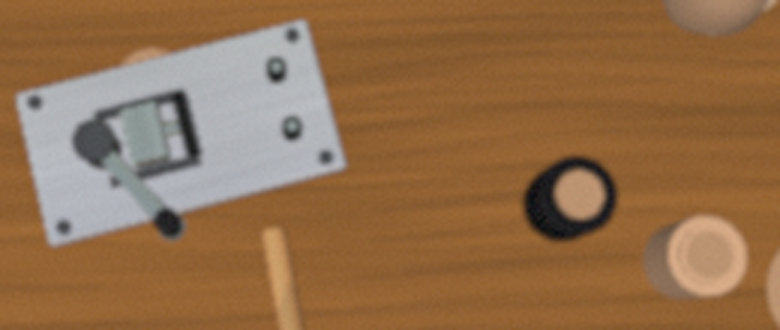

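The crop confirms it: the beige cup with its foot ring is at crop (707,255), which is full image (465,310), and the black look-alike is at crop (575,195). The chuck yaw is about 12°. The seat comes out at (.597,.032) from the plate and from the posts, and the two agree.

```bash
python3 -m handwheel '[{"fingers":1,"x":-0.013,"y":0,"z":0.037,"spin":-8},{"fingers":1,"x":-0.026,"y":0,"z":0.073,"spin":-16},{"fingers":1,"x":-0.039,"y":0,"z":0.110,"spin":-24},{"fingers":1,"x":-0.052,"y":0,"z":0.146,"spin":-32},{"fingers":1,"x":-0.065,"y":0,"z":0.183,"spin":-40},{"fingers":1,"x":-0.078,"y":0,"z":0.220,"spin":-48},{"fingers":1,"x":-0.091,"y":0,"z":0.256,"spin":-56},{"fingers":1,"x":-0.104,"y":0,"z":0.293,"spin":-64},{"fingers":1,"x":-0.117,"y":0,"z":0.329,"spin":-72},{"fingers":1,"x":-0.1295,"y":0,"z":0.366,"spin":-80}]' 30
python3 -m handwheel '[{"fingers":1,"spin":-4},{"fingers":1,"spin":-8},{"fingers":1,"spin":-8},{"fingers":1,"spin":-8},{"fingers":1,"spin":-8},{"fingers":1,"spin":-8},{"fingers":1,"spin":-8},{"fingers":1,"spin":-8},{"fingers":1,"spin":-8},{"fingers":1,"spin":-8}]'
python3 - <<'E'
from h import *
c=cams.get_calibration("wrist");p,d=cams.camera("wrist"); cv2.imwrite("pics/w1.png",p[...,::-1]); np.save("pics/w1.npy",d)
o=get_obs(); print(o['ee_pos'],o['eef_rot'],o['time_s'],o['qpos'])
import pickle;pickle.dump(c,open("pics/w1.pkl","wb"))
print("vase",ray("top",[[482,208]],.15))
E
```

```text
time_s: 1.1
ee_pos: [0.4597, -0.3158, 0.2242]
eef_rot: [-1.571, 0.0, 0.081]
force: [0.2, -1.3, -0.1]
grip_width: 0.0937
[ 0.46314533 -0.31296548  0.2240398 ] [-1.56971332e+00 -6.36236761e-04  9.27243221e-02] 1.15 [-6.60334214e-01  3.20349089e-01  1.49526309e+00  1.26283572e-03
  1.32625710e+00 -7.53364794e-01]
vase [[ 0.68045412 -0.35959744  0.15      ]]validation failed for argument at $[0]...
```

View pics/w1.png

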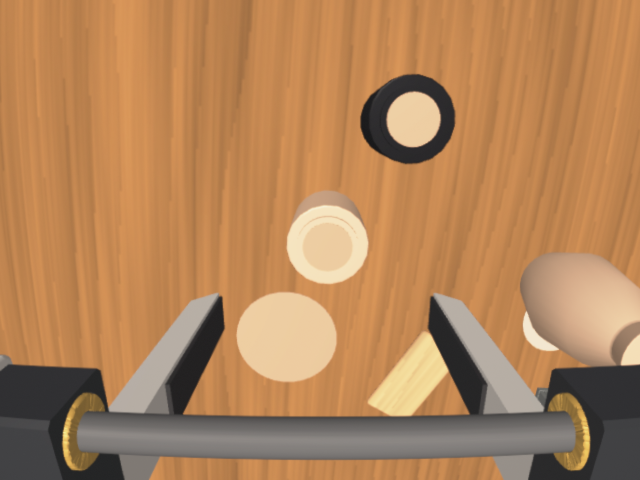

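The wrist view shows the beige cup at about (328,244), clear on both finger sides. The black cup is at (412,118). The second call was refused because its rows lacked keys.

Run:
```python
from h import *
import pickle;c=pickle.load(open("pics/w1.pkl","rb"))
im=cv2.imread("pics/w1.png"); hsv=cv2.cvtColor(im,cv2.COLOR_BGR2HSV)
m=((hsv[...,1]<75)&(hsv[...,2]>190)).astype(np.uint8); m[:200]=0;m[295:]=0;m[:,:270]=0;m[:,390:]=0
k=max(cv2.findContours(m,0,2)[0],key=cv2.contourArea);h=cv2.convexHull(k)
e=cv2.fitEllipse(h);print(e)
a=ray("wrist",[e[0]],.0765,c)[0]; b=ray("wrist",[[e[0][0]+e[1][1]/2,e[0][1]]],.0765,c)[0]
print(a, "rad",np.linalg.norm(a-b))
ring=ray("wrist",[[328,247]],.08,c);print("ring",ring)
```

```text
((326.96978759765625, 243.70594787597656), (77.34188842773438, 79.89118194580078), 94.31108856201172)
[ 0.45938365 -0.31784575  0.0765    ] rad 0.029706859661361846
ring [[ 0.46026146 -0.31933374  0.08      ]]
```

```bash
python3 -m handwheel '[{"fingers":1,"x":0,"y":0,"z":0,"spin":-4},{"fingers":1,"x":0,"y":0,"z":0,"spin":-7.5},{"fingers":1,"x":0,"y":0.04,"z":0,"spin":-7.5},{"fingers":1,"x":0,"y":0.06,"z":0,"spin":-7.5},{"fingers":1,"x":0,"y":0.06,"z":0,"spin":-7.5},{"fingers":1,"x":0,"y":0.06,"z":0,"spin":-7.5},{"fingers":1,"x":0,"y":0.06,"z":0,"spin":-7.5},{"fingers":1,"x":0,"y":0.06,"z":0,"spin":-7.5},{"fingers":1,"x":0,"y":0.06,"z":0,"spin":-7.5},{"fingers":1,"x":0,"y":0.06,"z":0,"spin":-7.5}]' 30; python3 -c "
from h import *
o=get_obs();print(o['ee_pos'],o['eef_rot'])"
```

```text
time_s: 2.15
ee_pos: [0.4587, -0.3171, 0.1649]
eef_rot: [-1.571, -0.0, 0.206]
force: [-0.3, -0.3, 0.0]
grip_width: 0.094
[ 0.45867807 -0.31706236  0.16490244] [-1.57131753e+00 -4.42082025e-04  2.06089949e-01]
```

```bash
python3 -m handwheel '[{"fingers":1,"x":0,"y":0.03,"z":-0.001,"spin":0},{"fingers":1,"x":0,"y":0.06,"z":-0.001,"spin":0},{"fingers":1,"x":0,"y":0.09,"z":-0.001,"spin":0},{"fingers":1,"x":0,"y":0.112,"z":-0.001,"spin":0},{"fingers":1,"x":0,"y":0.112,"z":-0.001,"spin":0},{"fingers":0.4,"x":0,"y":0.112,"z":-0.001,"spin":0},{"fingers":0,"x":0,"y":0.112,"z":-0.001,"spin":0},{"fingers":0,"x":0,"y":0.112,"z":-0.001,"spin":0},{"fingers":0,"x":0,"y":0.112,"z":-0.001,"spin":0},{"fingers":0,"x":0,"y":0.112,"z":-0.001,"spin":0}]' 25
```

```text
time_s: 3.15
ee_pos: [0.4592, -0.3181, 0.0532]
eef_rot: [-1.572, -0.001, 0.206]
force: [0.7, 1.0, 5.4]
grip_width: 0.0616
```

```bash
python3 -m handwheel '[{"fingers":0,"x":0,"y":-0.002,"z":0,"spin":0},{"fingers":0,"x":0,"y":-0.02,"z":0,"spin":0},{"fingers":0,"x":0,"y":-0.05,"z":0,"spin":0},{"fingers":0,"x":0,"y":-0.08,"z":0,"spin":0},{"fingers":0,"x":0,"y":-0.11,"z":0,"spin":0},{"fingers":0,"x":0,"y":-0.13,"z":0,"spin":0},{"fingers":0,"x":0,"y":-0.13,"z":0,"spin":0},{"fingers":0,"x":0.01,"y":-0.13,"z":0.015,"spin":0},{"fingers":0,"x":0.026,"y":-0.13,"z":0.039,"spin":0},{"fingers":0,"x":0.044,"y":-0.13,"z":0.066,"spin":0}]'
python3 -m handwheel '[{"fingers":0,"x":0.018,"y":0,"z":0.027,"spin":0},{"fingers":0,"x":0.038,"y":0,"z":0.057,"spin":0},{"fingers":0,"x":0.058,"y":0,"z":0.088,"spin":0},{"fingers":0,"x":0.078,"y":0,"z":0.118,"spin":0},{"fingers":0,"x":0.098,"y":0,"z":0.149,"spin":0},{"fingers":0,"x":0.118,"y":0,"z":0.179,"spin":0},{"fingers":0,"x":0.138,"y":0,"z":0.210,"spin":0},{"fingers":0,"x":0.152,"y":0,"z":0.232,"spin":0},{"fingers":0,"x":0.163,"y":0,"z":0.248,"spin":0},{"fingers":0,"x":0.163,"y":0,"z":0.248,"spin":0}]'
python3 - <<'E'
from h import *
import pickle
c=cams.get_calibration("wrist");p,d=cams.camera("wrist"); cv2.imwrite("pics/w2.png",p[...,::-1]); pickle.dump(c,open("pics/w2.pkl","wb"))
o=get_obs(); print(o['ee_pos'],o['eef_rot'],o['force'],o['grip_width'])
E
```

```text
time_s: 4.15
ee_pos: [0.4879, -0.2436, 0.1806]
eef_rot: [-1.569, 0.002, 0.205]
force: [-0.3, 0.1, -3.2]
grip_width: 0.0617
time_s: 5.15
ee_pos: [0.597, 0.0338, 0.1804]
eef_rot: [-1.57, 0.002, 0.209]
force: [0.4, -0.7, -3.2]
grip_width: 0.0615
[0.59662905 0.03247897 0.1805189 ] [-1.57032392  0.00266289  0.20772599] [ 0.41512331  0.0160753  -3.44760358] 0.06183567380774124
```

View pics/w2.png

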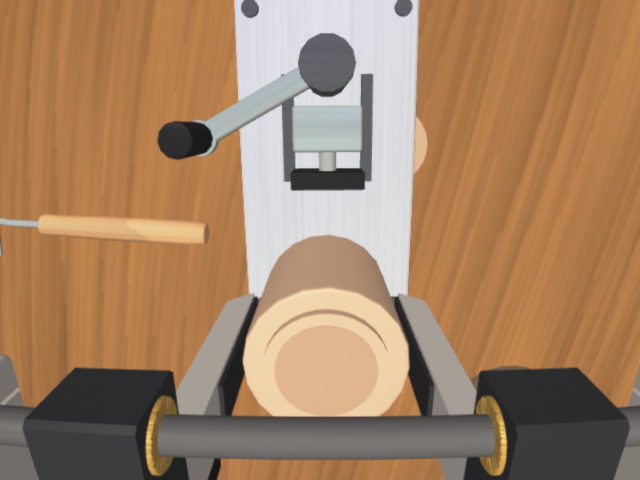

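The wrist view shows the cup gripped squarely. The plate edges run from (236,0) to (249,290) and (419,0) to (408,290), the pivot cap is at (327,62), the grip top at (178,140) and the pad's front edge at y≈189. I'll refine the chuck's lateral axis and yaw from these.

Run:
```python
from h import *
import pickle;c=pickle.load(open("pics/w2.pkl","rb"))
im=cv2.imread("pics/w2.png"); hsv=cv2.cvtColor(im,cv2.COLOR_BGR2HSV)
m=(hsv[...,1]<50)&(hsv[...,2]>130)
L=[];Rr=[]
for v in range(20,280,6):
    l=np.where(m[v,222:262])[0]; r=np.where(m[v,395:430])[0]
    if v<100 or v>165:
        if len(l): L.append((222+l[0],v))
    if (v<100 or v>190) and len(r): Rr.append((395+r[-1],v))
A=ray("wrist",L,.018,c)[:,:2];B=ray("wrist",Rr,.018,c)[:,:2]
def fit(P):
    d=cv2.fitLine(P.astype(np.float32),cv2.DIST_HUBER,0,.001,.001).ravel();s=np.sign(d[1]);return d[:2]*s,d[2:]
(da,pa),(db,pb)=fit(A),fit(B)
y=(da+db)/2;y/=np.linalg.norm(y);x=np.array([y[1],-y[0]])
print("yaws",np.arctan2(-da[0],da[1]),np.arctan2(-db[0],db[1]),"width",(pb-pa)@x,"mid x",(pa+pb)@x/2)
e=get_obs()['ee_pos'][:2];print("tcp lateral off",e@x-(pa+pb)@x/2)
pv=ray("wrist",[[327,62]],.085,c)[0,:2];g=ray("wrist",[[178,140]],.115,c)[0,:2]
print("pivot",pv,"grip",g,"r",np.linalg.norm(g-pv),"piv lat",pv@x-(pa+pb)@x/2)
for z in (.018,.045,.054): print("padfront along y from tcp",z,(ray("wrist",[[327,189]],z,c)[0,:2]-e)@y)
sc=ray("wrist",[[250,8],[403,8]],.018,c)[:,:2];print("screws along y from tcp",(sc-e)@y)
```

```text
yaws 0.21575755 0.21351025 width 0.12744446 mid x 0.5902384
tcp lateral off -0.0003816168836795475
pivot [0.57202889 0.14913503] grip [0.50499179 0.0926259 ] r 0.08767699393151475 piv lat 0.00042923050461229906
padfront along y from tcp 0.018 0.038054148624951545
padfront along y from tcp 0.045 0.04187718899423377
padfront along y from tcp 0.054 0.04315153578399453
screws along y from tcp [0.1657822  0.16492422]
```

Everything agrees: lateral offset is −0.4 mm, yaw 0.214, seat ≈(.5976,.0319), and the pad clears the cup by 7–12 mm. Lowering now.

```bash
python3 -m handwheel '[{"fingers":0,"x":0.0005,"y":0.02,"z":0,"spin":0},{"fingers":0,"x":0.0005,"y":0.045,"z":0,"spin":0},{"fingers":0,"x":0.0005,"y":0.07,"z":0,"spin":0},{"fingers":0,"x":0.0005,"y":0.09,"z":0,"spin":0},{"fingers":0,"x":0.0005,"y":0.1,"z":0,"spin":0},{"fingers":0,"x":0.0005,"y":0.105,"z":0,"spin":0},{"fingers":0,"x":0.0005,"y":0.107,"z":0,"spin":0},{"fingers":0,"x":0.0005,"y":0.108,"z":0,"spin":0},{"fingers":0,"x":0.0005,"y":0.108,"z":0,"spin":0},{"fingers":0,"x":0.0005,"y":0.108,"z":0,"spin":0}]'
```

```text
time_s: 6.2
ee_pos: [0.5974, 0.0316, 0.0742]
eef_rot: [-1.571, 0.0, 0.206]
force: [1.6, 2.9, -3.6]
grip_width: 0.062
```

```bash
python3 -m handwheel '[{"fingers":0,"x":0,"y":0.0005,"z":0,"spin":0},{"fingers":0,"x":0,"y":0.001,"z":0,"spin":0},{"fingers":0,"x":0,"y":0.0015,"z":0,"spin":0},{"fingers":0,"x":0,"y":0.002,"z":0,"spin":0},{"fingers":0,"x":0,"y":0.002,"z":0,"spin":0},{"fingers":0,"x":0,"y":0.002,"z":0,"spin":0},{"fingers":0,"x":0,"y":0.002,"z":0,"spin":0},{"fingers":0,"x":0,"y":0.002,"z":0,"spin":0},{"fingers":0,"x":0,"y":0.002,"z":0,"spin":0},{"fingers":0,"x":0,"y":0.002,"z":0,"spin":0}]'; python3 -c "
from h import *
o=get_obs();print(o['ee_pos'],o['eef_rot'],o['force'])"
```

```text
time_s: 7.2
ee_pos: [0.5976, 0.0319, 0.0724]
eef_rot: [-1.571, 0.0, 0.206]
force: [-0.2, -0.6, -3.3]
grip_width: 0.0619
[0.59760898 0.03188106 0.0724483 ] [-1.57083947e+00  5.00978896e-06  2.06172001e-01] [-0.19755185 -0.63481253 -3.34557282]
```

```bash
python3 -m handwheel '[{"fingers":0,"x":0,"y":0.0005,"z":0,"spin":0},{"fingers":0,"x":0,"y":0.001,"z":0,"spin":0},{"fingers":0,"x":0,"y":0.0015,"z":0,"spin":0},{"fingers":0,"x":0,"y":0.0015,"z":0,"spin":0},{"fingers":0,"x":0,"y":0.0015,"z":0,"spin":0},{"fingers":0.4,"x":0,"y":0.0015,"z":0,"spin":0},{"fingers":0.5,"x":0,"y":0.001,"z":0,"spin":0},{"fingers":0.7,"x":0,"y":0.001,"z":0,"spin":0},{"fingers":0.8,"x":0,"y":0.001,"z":0,"spin":0},{"fingers":0.8,"x":0,"y":0.001,"z":0,"spin":0}]'
python3 -m handwheel '[{"fingers":0.8,"x":0,"y":0,"z":0,"spin":0},{"fingers":0.8,"x":0,"y":0,"z":0,"spin":0},{"fingers":0.8,"x":0,"y":0,"z":0,"spin":0},{"fingers":0.8,"x":0,"y":-0.02,"z":0,"spin":0},{"fingers":0.8,"x":0,"y":-0.05,"z":0,"spin":0},{"fingers":0.8,"x":0,"y":-0.09,"z":0,"spin":0},{"fingers":0.8,"x":0,"y":-0.12,"z":0,"spin":0},{"fingers":0.8,"x":0,"y":-0.14,"z":0,"spin":0},{"fingers":0.8,"x":0,"y":-0.14,"z":0,"spin":0},{"fingers":0.8,"x":0,"y":-0.14,"z":0,"spin":0}]'
python3 - <<'E'
from h import *
import pickle
c=cams.get_calibration("wrist");p,d=cams.camera("wrist"); cv2.imwrite("pics/w3.png",p[...,::-1]); pickle.dump(c,open("pics/w3.pkl","wb"))
o=get_obs(); print(o['ee_pos'],o['eef_rot'],o['force'],o['grip_width'],o['qpos'])
E
```

```text
time_s: 8.2
ee_pos: [0.5977, 0.0319, 0.0715]
eef_rot: [-1.571, -0.0, 0.206]
force: [-1.0, -0.3, 0.5]
grip_width: 0.0844
time_s: 9.2
ee_pos: [0.5974, 0.0319, 0.2107]
eef_rot: [-1.571, 0.0, 0.206]
force: [-0.1, 0.3, -0.1]
grip_width: 0.0845
[0.59718102 0.03189544 0.21000667] [-1.57040915  0.00180833  0.20622067] [0.50641623 0.57478155 0.03762685] 0.08467196261414599 [-7.87720481e-03  4.19386907e-01  1.39352200e+00 -6.04928511e-06
  1.33053306e+00 -2.14096077e-01]
```

View pics/w3.png

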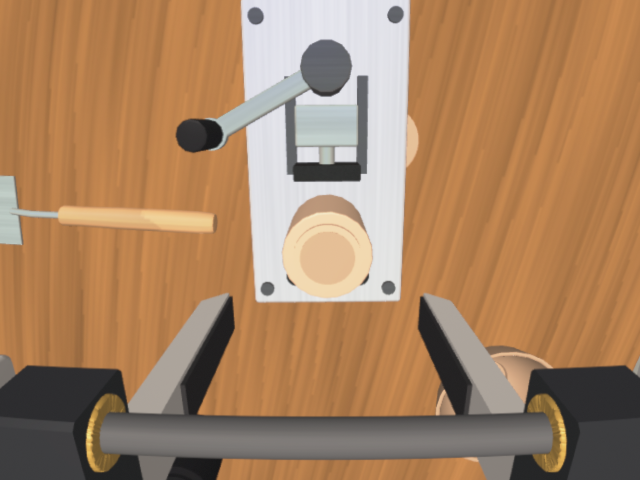

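The cup stands upright between pad and posts at about (327,255), released, with the jaw open. The grip top is at (195,135). Next I spin so tool x lies along the lever's clockwise tangent (yaw 130.2°), above the grip at (.503,.091).

```bash
python3 -m handwheel '[{"fingers":0,"x":-0.01,"y":0,"z":0.01,"spin":-8.5},{"fingers":-0.25,"x":-0.02,"y":0,"z":0.02,"spin":-17},{"fingers":-0.25,"x":-0.03,"y":0,"z":0.03,"spin":-25.5},{"fingers":-0.25,"x":-0.04,"y":0,"z":0.04,"spin":-34},{"fingers":-0.25,"x":-0.05,"y":0,"z":0.05,"spin":-42.5},{"fingers":-0.25,"x":-0.06,"y":0,"z":0.06,"spin":-51},{"fingers":-0.25,"x":-0.07,"y":0,"z":0.068,"spin":-59.5},{"fingers":-0.25,"x":-0.08,"y":0,"z":0.0773,"spin":-68},{"fingers":-0.25,"x":-0.08,"y":0,"z":0.0773,"spin":-76.5},{"fingers":-0.25,"x":-0.08,"y":0,"z":0.0773,"spin":-85}]' 40
python3 -m handwheel '[{"fingers":-0.25,"x":0,"y":0,"z":0,"spin":-8.4},{"fingers":-0.25,"x":0,"y":0,"z":0,"spin":-16.8},{"fingers":-0.25,"x":0,"y":0,"z":0,"spin":-25},{"fingers":-0.25,"x":0,"y":0,"z":0,"spin":-33.4},{"fingers":-0.25,"x":0,"y":0,"z":0,"spin":-33.4},{"fingers":-0.25,"x":0,"y":0,"z":0,"spin":-33.4},{"fingers":-0.25,"x":0,"y":0,"z":0,"spin":-33.4},{"fingers":-0.25,"x":0,"y":0,"z":0,"spin":-33.4},{"fingers":-0.25,"x":0,"y":0,"z":0,"spin":-33.4},{"fingers":-0.25,"x":0,"y":0,"z":0,"spin":-33.4}]'
python3 - <<'E'
from h import *
import pickle
c=cams.get_calibration("wrist");p,d=cams.camera("wrist"); cv2.imwrite("pics/w4.png",p[...,::-1]); pickle.dump(c,open("pics/w4.pkl","wb"))
o=get_obs(); print(o['ee_pos'],o['eef_rot'],o['force'],o['grip_width'],o['qpos'])
E
```

```text
time_s: 10.25
ee_pos: [0.5028, 0.0913, 0.2101]
eef_rot: [-1.569, -0.0, 1.696]
force: [0.5, -0.4, 0.4]
grip_width: 0.0353
time_s: 11.25
ee_pos: [0.5035, 0.0912, 0.2114]
eef_rot: [-1.571, 0.0, 2.272]
force: [1.0, -0.0, 0.7]
grip_width: 0.0353
[0.50348868 0.09118513 0.21146731] [-1.57085883e+00 -8.83644246e-06  2.27211470e+00] [-0.27571433 -1.27960806 -1.13400182] 0.03514108939547675 [ 1.07553436e-01  2.25897679e-01  1.64538415e+00  4.42761781e-05
  1.27026397e+00 -2.16457437e+00]
```

View pics/w4.png

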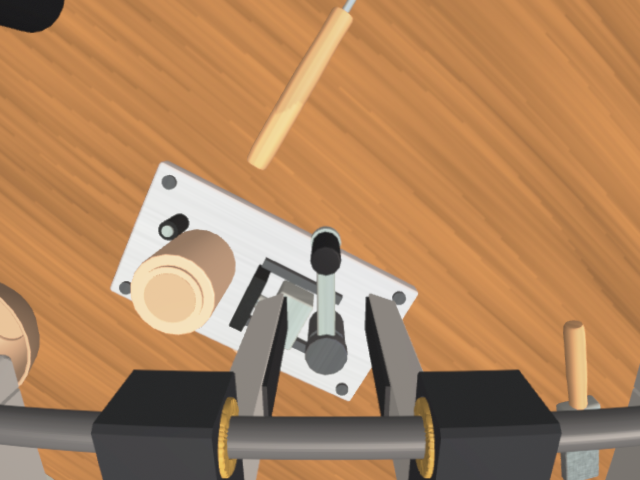

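The lever lies along the tool's radial axis, with the grip top at (325,262) and centred laterally. A quick check of that ray, then I descend.

Run:
```python
from h import *
import pickle;c=pickle.load(open("pics/w4.pkl","rb"));print(ray("wrist",[[325,262]],.115,c), ray("wrist",[[325,356]],.085,c))
```

```text
[[0.5032666  0.09190782 0.115     ]] [[0.56758585 0.14598314 0.085     ]]
```

Grip confirmed within 1 mm of the TCP. Descending to z≈.097.

```bash
python3 -m handwheel '[{"fingers":-0.25,"x":0,"y":0.025,"z":0,"spin":0},{"fingers":-0.25,"x":0,"y":0.05,"z":0,"spin":0},{"fingers":-0.25,"x":0,"y":0.075,"z":0,"spin":0},{"fingers":-0.25,"x":0,"y":0.1,"z":0,"spin":0},{"fingers":-0.25,"x":0,"y":0.112,"z":0,"spin":0},{"fingers":-0.25,"x":0,"y":0.112,"z":0,"spin":0},{"fingers":-0.25,"x":0,"y":0.112,"z":0,"spin":0},{"fingers":-0.25,"x":0,"y":0.112,"z":0,"spin":0},{"fingers":-0.25,"x":0,"y":0.112,"z":0,"spin":0},{"fingers":-0.25,"x":0,"y":0.112,"z":0,"spin":0}]'; python3 -c "
from h import *
print(get_obs()['force'])
for f in (.1,.2,.3,.4):print(f,.09*np.sin(f),-.09*(1-np.cos(f)),np.degrees(f))"
```

```text
time_s: 12.3
ee_pos: [0.5037, 0.0912, 0.1001]
eef_rot: [-1.572, 0.001, 2.273]
force: [-0.2, -1.2, 0.6]
grip_width: 0.0355
[-0.18260773 -1.19423494  0.64318938]
0.1 0.008985007498214534 -0.00044962512497767615 5.729577951308233
0.2 0.01788023977155551 -0.0017940079942882535 11.459155902616466
0.3 0.02659681859952056 -0.004019715978695462 17.188733853924695
0.4 0.035047650807778545 -0.007104510539740341 22.918311805232932
```

```bash
python3 -m handwheel '[{"fingers":-0.25,"x":0.0045,"y":0,"z":0,"spin":2.9},{"fingers":-0.25,"x":0.009,"y":0,"z":-0.0004,"spin":5.7},{"fingers":-0.25,"x":0.0134,"y":0,"z":-0.001,"spin":8.6},{"fingers":-0.25,"x":0.0179,"y":0,"z":-0.0018,"spin":11.5},{"fingers":-0.25,"x":0.0223,"y":0,"z":-0.0028,"spin":14.3},{"fingers":-0.25,"x":0.0266,"y":0,"z":-0.004,"spin":17.2},{"fingers":-0.25,"x":0.0309,"y":0,"z":-0.0055,"spin":20.1},{"fingers":-0.25,"x":0.0329,"y":0,"z":-0.0062,"spin":21.5},{"fingers":-0.25,"x":0.035,"y":0,"z":-0.0071,"spin":22.9},{"fingers":-0.25,"x":0.037,"y":0,"z":-0.008,"spin":24.3}]'
cat > s.py <<'E'
from h import *
o=get_obs();y=o['eef_rot'][2];pv=np.array([.572,.149]);r=o['ee_pos'][:2]-pv
th=np.arctan2(r[1],r[0])%(2*np.pi); t=np.array([np.cos(y),np.sin(y)]);n=np.array([-np.sin(y),np.cos(y)])
print("phi",3.843-th,"R",np.linalg.norm(r),"yawerr",y-(th-np.pi/2),"Ftan",o['force'][:2]@t,"Frad",o['force'][:2]@n,"Fz",o['force'][2],"t",o['time_s'])
E
python3 s.py
```

```text
time_s: 13.3
ee_pos: [0.486, 0.1241, 0.0998]
eef_rot: [-1.571, 0.001, 1.848]
force: [1.5, -5.0, -0.2]
grip_width: 0.0351
phi 0.41995195002114727 R 0.08951797695321351 yawerr -0.004511656969173439 Ftan -5.255156036411135 Frad -0.04292821930550417 Fz -0.20262871779655567 t 13.3
```

```bash
python3 -m handwheel '[{"fingers":-0.25,"x":0.0009,"y":0,"z":0,"spin":0.6},{"fingers":-0.25,"x":0.0018,"y":0,"z":0,"spin":1.1},{"fingers":-0.25,"x":0.0027,"y":0,"z":0,"spin":1.7},{"fingers":-0.25,"x":0.0036,"y":0,"z":-0.0001,"spin":2.3},{"fingers":-0.25,"x":0.0045,"y":0,"z":-0.0001,"spin":2.9},{"fingers":-0.25,"x":0.0054,"y":0,"z":-0.0002,"spin":3.4},{"fingers":-0.25,"x":0.0063,"y":0,"z":-0.0002,"spin":4},{"fingers":-0.25,"x":0.0072,"y":0,"z":-0.0003,"spin":4.6},{"fingers":-0.25,"x":0.0081,"y":0,"z":-0.0004,"spin":5.2},{"fingers":-0.25,"x":0.009,"y":0,"z":-0.0004,"spin":5.7}]' >/dev/null; python3 s.py
```

```text
phi 0.5198401551754257 R 0.08958227784086391 yawerr -0.0035829564322560348 Ftan -5.430135460770366 Frad -0.11333018445763784 Fz 0.4509696444177353 t 14.3
```

```bash
python3 -m handwheel '[{"fingers":-0.25,"x":0.0009,"y":0,"z":0,"spin":0.6},{"fingers":-0.25,"x":0.0018,"y":0,"z":0,"spin":1.1},{"fingers":-0.25,"x":0.0027,"y":0,"z":0,"spin":1.7},{"fingers":-0.25,"x":0.0036,"y":0,"z":-0.0001,"spin":2.3},{"fingers":-0.25,"x":0.0045,"y":0,"z":-0.0001,"spin":2.9},{"fingers":-0.25,"x":0.0054,"y":0,"z":-0.0002,"spin":3.4},{"fingers":-0.25,"x":0.0063,"y":0,"z":-0.0002,"spin":4},{"fingers":-0.25,"x":0.0072,"y":0,"z":-0.0003,"spin":4.6},{"fingers":-0.25,"x":0.0081,"y":0,"z":-0.0004,"spin":5.2},{"fingers":-0.25,"x":0.009,"y":0,"z":-0.0004,"spin":5.7}]' >/dev/null; python3 s.py
```

```text
phi 0.6204415286934637 R 0.08968778791125527 yawerr -0.0024089486816010197 Ftan -5.411335882423809 Frad 0.45813299583574546 Fz 0.061751410201260515 t 15.3
```

```bash
python3 -m handwheel '[{"fingers":-0.25,"x":0.0009,"y":0,"z":0,"spin":0.6},{"fingers":-0.25,"x":0.0018,"y":0,"z":0,"spin":1.1},{"fingers":-0.25,"x":0.0027,"y":0,"z":0,"spin":1.7},{"fingers":-0.25,"x":0.0036,"y":0,"z":-0.0001,"spin":2.3},{"fingers":-0.25,"x":0.0045,"y":0,"z":-0.0001,"spin":2.9},{"fingers":-0.25,"x":0.0054,"y":0,"z":-0.0002,"spin":3.4},{"fingers":-0.25,"x":0.0063,"y":0,"z":-0.0002,"spin":4},{"fingers":-0.25,"x":0.0072,"y":0,"z":-0.0003,"spin":4.6},{"fingers":-0.25,"x":0.0081,"y":0,"z":-0.0004,"spin":5.2},{"fingers":-0.25,"x":0.009,"y":0,"z":-0.0004,"spin":5.7}]' >/dev/null; python3 s.py
```

```text
phi 0.7208349775790666 R 0.089778552212463 yawerr -0.0015232114671452912 Ftan -6.291669730906212 Frad 0.01785871633066877 Fz 0.8675488292437791 t 16.3
```

```bash
python3 -m handwheel '[{"fingers":-0.25,"x":0.0005,"y":0,"z":0,"spin":0.3},{"fingers":-0.25,"x":0.0009,"y":0,"z":0,"spin":0.6},{"fingers":-0.25,"x":0.0014,"y":0,"z":0,"spin":0.9},{"fingers":-0.25,"x":0.0018,"y":0,"z":0,"spin":1.1},{"fingers":-0.25,"x":0.0023,"y":0,"z":0,"spin":1.4},{"fingers":-0.25,"x":0.0027,"y":0,"z":0,"spin":1.7},{"fingers":-0.25,"x":0.0032,"y":0,"z":-0.0001,"spin":2},{"fingers":-0.25,"x":0.0036,"y":0,"z":-0.0001,"spin":2.3},{"fingers":-0.25,"x":0.0041,"y":0,"z":-0.0001,"spin":2.6},{"fingers":-0.25,"x":0.0045,"y":0,"z":-0.0001,"spin":2.9}]' >/dev/null; python3 s.py
```

```text
phi 0.7710567216955844 R 0.08980884113235833 yawerr -0.0016752155930555013 Ftan -5.487008683669374 Frad -0.1884263857373459 Fz 0.8939622984374334 t 17.3
```

Not home yet; that reading was cup friction or noise.

```bash
python3 -m handwheel '[{"fingers":-0.25,"x":0.0005,"y":0,"z":0,"spin":0.3},{"fingers":-0.25,"x":0.0009,"y":0,"z":0,"spin":0.6},{"fingers":-0.25,"x":0.0014,"y":0,"z":0,"spin":0.9},{"fingers":-0.25,"x":0.0018,"y":0,"z":0,"spin":1.1},{"fingers":-0.25,"x":0.0023,"y":0,"z":0,"spin":1.4},{"fingers":-0.25,"x":0.0027,"y":0,"z":0,"spin":1.7},{"fingers":-0.25,"x":0.0032,"y":0,"z":-0.0001,"spin":2},{"fingers":-0.25,"x":0.0036,"y":0,"z":-0.0001,"spin":2.3},{"fingers":-0.25,"x":0.0041,"y":0,"z":-0.0001,"spin":2.6},{"fingers":-0.25,"x":0.0045,"y":0,"z":-0.0001,"spin":2.9}]' >/dev/null; python3 s.py
```

```text
phi 0.820763973235271 R 0.08986651779170039 yawerr -0.002602769991013165 Ftan -6.005288116301636 Frad -0.41576152259552746 Fz 1.7142953911947398 t 18.3
```

```bash
python3 -m handwheel '[{"fingers":-0.25,"x":0.0005,"y":0,"z":0,"spin":0.3},{"fingers":-0.25,"x":0.0009,"y":0,"z":0,"spin":0.6},{"fingers":-0.25,"x":0.0014,"y":0,"z":0,"spin":0.9},{"fingers":-0.25,"x":0.0018,"y":0,"z":0,"spin":1.1},{"fingers":-0.25,"x":0.0023,"y":0,"z":0,"spin":1.4},{"fingers":-0.25,"x":0.0027,"y":0,"z":0,"spin":1.7},{"fingers":-0.25,"x":0.0032,"y":0,"z":-0.0001,"spin":2},{"fingers":-0.25,"x":0.0036,"y":0,"z":-0.0001,"spin":2.3},{"fingers":-0.25,"x":0.0041,"y":0,"z":-0.0001,"spin":2.6},{"fingers":-0.25,"x":0.0045,"y":0,"z":-0.0001,"spin":2.9}]' >/dev/null; python3 s.py
```

```text
phi 0.8654438547223982 R 0.08987542705685633 yawerr -0.008543125094478743 Ftan -10.810476849712014 Frad -0.7879396839799628 Fz 3.558045664892671 t 19.3
```

The load rose to 10.8 N, so I'm at or near the click. Small step of .02 rad.

```bash
python3 -m handwheel '[{"fingers":-0.25,"x":0.0003,"y":0,"z":0,"spin":0.2},{"fingers":-0.25,"x":0.0006,"y":0,"z":0,"spin":0.4},{"fingers":-0.25,"x":0.0009,"y":0,"z":0,"spin":0.6},{"fingers":-0.25,"x":0.0011,"y":0,"z":0,"spin":0.7},{"fingers":-0.25,"x":0.0013,"y":0,"z":0,"spin":0.8},{"fingers":-0.25,"x":0.0014,"y":0,"z":0,"spin":0.9},{"fingers":-0.25,"x":0.0015,"y":0,"z":0,"spin":1},{"fingers":-0.25,"x":0.0016,"y":0,"z":0,"spin":1},{"fingers":-0.25,"x":0.0017,"y":0,"z":0,"spin":1.1},{"fingers":-0.25,"x":0.0018,"y":0,"z":0,"spin":1.1}]' >/dev/null; python3 s.py
```

```text
phi 0.8851238496863503 R 0.08991459473481424 yawerr -0.007934460942462751 Ftan -9.542680694204389 Frad 0.7421137016174969 Fz 2.8916507240375466 t 20.3
```

```bash
python3 -m handwheel '[{"fingers":-0.25,"x":0.0002,"y":0,"z":0,"spin":0.1},{"fingers":-0.25,"x":0.0004,"y":0,"z":0,"spin":0.2},{"fingers":-0.25,"x":0.0006,"y":0,"z":0,"spin":0.4},{"fingers":-0.25,"x":0.0008,"y":0,"z":0,"spin":0.5},{"fingers":-0.25,"x":0.001,"y":0,"z":0,"spin":0.6},{"fingers":-0.25,"x":0.0012,"y":0,"z":0,"spin":0.7},{"fingers":-0.25,"x":0.0014,"y":0,"z":0,"spin":0.9},{"fingers":-0.25,"x":0.0016,"y":0,"z":0,"spin":1},{"fingers":-0.25,"x":0.0018,"y":0,"z":0,"spin":1.1},{"fingers":-0.25,"x":0.002,"y":0,"z":0,"spin":1.2}]' >/dev/null; python3 s.py
```

```text
phi 0.907357357792884 R 0.08996551213184566 yawerr -0.006685628689020451 Ftan -10.55845619051331 Frad -0.8102796944785381 Fz 2.7102282362341645 t 21.3
```

The force stays flat at about 10 N over .04 rad of travel, so it has clicked and is giving way. I'm backing off to the centre of the gap, then going up.

```bash
python3 -m handwheel '[{"fingers":-0.25,"x":-0.002,"y":0,"z":0,"spin":0},{"fingers":-0.25,"x":-0.004,"y":0,"z":0,"spin":0},{"fingers":-0.25,"x":-0.006,"y":0,"z":0,"spin":0},{"fingers":-0.25,"x":-0.0075,"y":0,"z":0,"spin":0},{"fingers":-0.25,"x":-0.0075,"y":0,"z":0,"spin":0},{"fingers":-0.25,"x":-0.0075,"y":0,"z":0,"spin":0},{"fingers":-0.25,"x":-0.0075,"y":0,"z":0,"spin":0},{"fingers":-0.25,"x":-0.0075,"y":0,"z":0,"spin":0},{"fingers":-0.25,"x":-0.0075,"y":0,"z":0,"spin":0},{"fingers":-0.25,"x":-0.0075,"y":0,"z":0,"spin":0}]' >/dev/null; python3 s.py
python3 -m handwheel '[{"fingers":-0.25,"x":0,"y":-0.01,"z":0,"spin":0},{"fingers":-0.25,"x":0,"y":-0.03,"z":0,"spin":0},{"fingers":-0.25,"x":0,"y":-0.06,"z":0,"spin":0},{"fingers":-0.25,"x":0,"y":-0.09,"z":0,"spin":0},{"fingers":-0.25,"x":0,"y":-0.12,"z":0,"spin":0},{"fingers":-0.25,"x":0,"y":-0.12,"z":0.03,"spin":0},{"fingers":-0.25,"x":0,"y":-0.12,"z":0.06,"spin":0},{"fingers":-0.25,"x":0,"y":-0.12,"z":0.08,"spin":0},{"fingers":-0.25,"x":0,"y":-0.12,"z":0.08,"spin":0},{"fingers":-0.25,"x":0,"y":-0.12,"z":0.08,"spin":0}]'
python3 - <<'E'
from h import *
p,d=cams.camera("wrist");c=cams.get_calibration("wrist");import pickle;pickle.dump(c,open("pics/w5.pkl","wb"))
cv2.imwrite("pics/w5.png",p[...,::-1]); q,_=cams.camera("top"); cv2.imwrite("pics/top5.png",q[...,::-1])
t=cv2.resize(q[140:340,160:500,::-1],None,fx=2.35,fy=2.35); cv2.imwrite("pics/top5c.png",t);print(get_obs()['force'])
E
```

```text
phi 0.8364665561253499 R 0.09032417531792103 yawerr -0.07759658689461046 Ftan 0.4694452452064214 Frad -0.16180522991433202 Fz -0.47170994392315874 t 22.3
time_s: 23.3
ee_pos: [0.4046, 0.1781, 0.2203]
eef_rot: [-1.572, -0.001, 1.359]
force: [-0.3, 0.7, -0.3]
grip_width: 0.0356
[ 0.27074018  0.85800149 -0.10052348]
```

View pics/top5c.png

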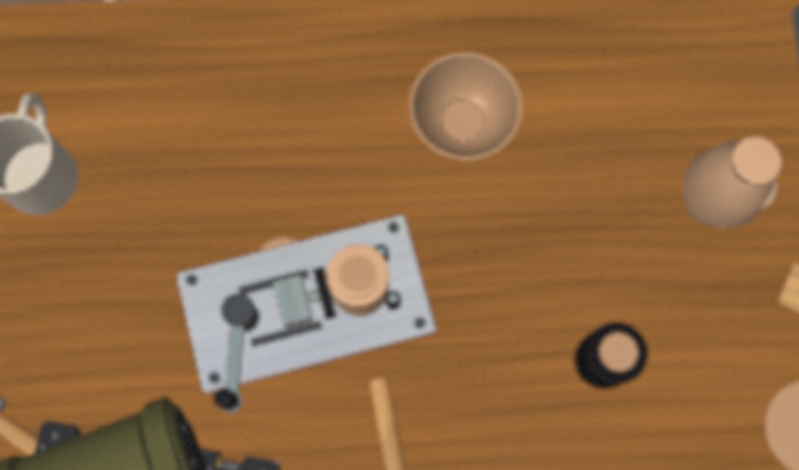

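View pics/w5.png

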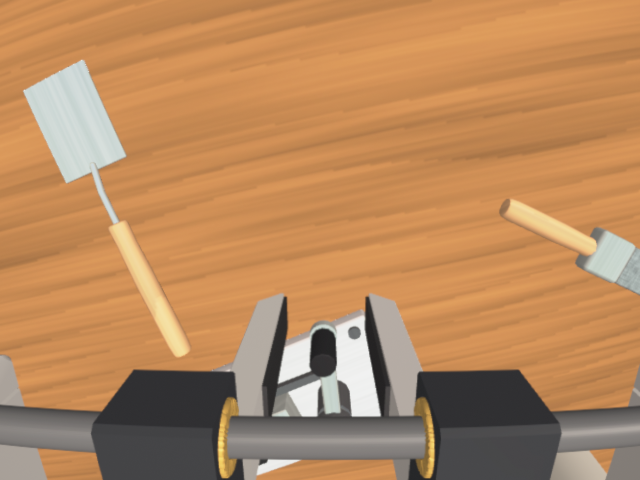

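The top crop shows the cup upright at (357,275) between the pad (323,292) and the posts (380,253) and (392,300). The lever is turned with its grip at (227,398), and the other pots haven't moved. The wrist view shows the grip at (323,350) free of the gripper. One position check, then hand in.

Run:
```python
from h import *
from station import workorder
a=ray("top",[[160+357/2.35,140+275/2.35]],.098)[0,:2];print("cup",a,"off seat",a-[.5976,.0319])
o=get_obs();print(o['force'],o['time_s'])
print(workorder.hand_in())
```

```text
cup [0.59590626 0.02823816] off seat [-0.00169374 -0.00366184]
[ 0.27074018  0.85800149 -0.10052348] 23.4
the job is handed in; nothing more can be done
None
```

I stood the beige straight-sided cup on the chuck, let go of it, and turned the lever clockwise until it clicked. I then let go of the lever and handed the job in at 23.4 s. The hand-in gives no verdict.

- **Click:** The load at the grip was about 5–6 N while the jaw was free. It climbed to about 10 N, then stayed at 9.5–10.8 N over 0.04 rad of further travel. I stopped there, with roughly 0.03 rad or more of the 0.12 rad give left.
- **Not measured:** The jaw force itself was not read. That it is about 20 N is inferred from that flat load.
- **Cup:** The last top view shows it upright between the pad and both posts, about 4 mm from the seat point towards the posts, as expected once it is pressed home.
- **Clearance:** The gripper is clear of everything, with force readings below 1 N. The vase, bowl and mug look unmoved in that view; I did not measure their positions.
- **Failed or odd checks:** One call was refused because its rows lacked keys; I sent it again. A single 6.3 N reading partway through the lever turn fell back to 5.5 N on the next step.

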